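# Tap jammed pillars out of a dispenser bottle

### The arm

A 6-joint arm with a two-finger parallel gripper is mounted at the origin on the work surface. World frame = base frame: x ahead of the robot, y to its left, z up, the work surface at z = 0. Lengths are in m, angles in rad, forces in N, time in s.
With the tool pointing down it reaches from about 0.35 to 0.875 m from the base axis. Payload 4.2 kg.
Tool frame: the origin (TCP) lies at the very end of the fingers, on their centre line; the grasp point (between the pads) lies 19 mm behind it; z points along the fingers, y is the direction in which the jaws open and shut (so a half turn about z gives the same grasp; the last joint's range is limited). The gripper opens to 87 mm and grips with 3 to 60 N. Pads are 19 mm wide; open, the fingers measure 117 mm over their backs; the gripper's body (75 mm by 190 mm) begins 51 mm behind the grasp point.
Start: joints at [1.447, 0.385, 0.008, 0, -1.194, -0.259], TCP at [0.233, 0.58, 0.223] pointing down, gripper open.
Joint ranges: [-3.14, 3.14], [-1.21, 2.06], [-1.07, 1.41], [-3.16, 2.05], [-2.99, -0.16], [-3.1, 3.1]. Speed limits (rad/s): [2.79, 2.79, 3.14, 3.14, 3.14, 3.14].

### API

Orientations are given as a unit quaternion [w, x, y, z].
In Python, from plant import status, cams, job, finder gives the robot as it stands.
- The arm moves only by the tool arm_command, never from a script. Its argument "plan" is one flat list of numbers, 5 for each row, row after row: the shift along the world's x, y, z in cm, then the turn about the world's z in degrees, then the opening, from 0 (shut) to 1 (fully open). A call has 1 to 10 rows; each row shifts and turns the commanded pose from where the row before left it; what a row does not reach is not made up. A row lasts 1/8 s, in which the tool goes at most 62.5 mm and 10.7 degrees, less where a joint would pass 70% of its speed; a pose out of reach is approached as far as the arm can. A call is refused whole if a number of a shift passes 6.25 or a number of a turn 10.7, either way. A call with a gripper value outside its range is refused whole. The fingers move at their own pace and stop on an object; "force" is the grip in N (left out, the last holds). Time passes only in rows, so rows that do not move let the fingers close. It gives the time, the measured TCP pose, the force and the opening at its end, in the units of the state.
- status.observe(): the state, without advancing time (a new reading comes with each control period).
- cams.grab_frame(name): name is "scene" or "top"; returns (picture, depth): 420x560x3 uint8, red, green, blue; 420x560 float32, m along the optical axis (not along the pixel's ray), 0 where there is no reading.
- cams.camera_params(name): a dict with "camera_matrix" (3x3 intrinsics, pixels), "R" (3x3) and "t" (3): a world point X has camera coordinates R X + t. Camera axes: x right, y down, z forward; pixel columns grow to the right and rows downward; lengths in m; the calibration is good to about 2 mm. A picture is of the moment at which its call begins. camera_params takes no time and is no camera call.
- job.sign_off(): hands the job in, once; it reports no verdict.
Trained networks look in the newest picture that a camera, given by its name, has taken for a name from the list of things; names that differ only in an ending like _2 or _b are one class to them, and where a whole thing is asked for, a point or a joint stands for the part that bears it (a point fixed in the world has none). Each returns a list of dicts, best first, with "p" (0 to 1); they miss things now and then, are a little off and sometimes report something else, mostly with a low value. They report only what shows in the picture. A call takes as long as a camera call. They do not tell look-alikes from the thing itself.
- finder.look_for(label, camera): "extent" ([left, top, width, height] in pixels, round what is visible of it).
- finder.tip_of(label, camera): "at" ([column, row] in pixels: a listed point, or the origin of a listed thing).
The state is a dict: "time_s": time; "joint_pos": joint angles; "qd": joint speeds; "tau": joint torques, N m; "tcp_pos": TCP position; "orientation": TCP orientation; "ft_force": force on the tool from outside, world axes, zero at the start; "ft_torque": the same for the moment, N m; "gripper_width": opening from 0.0 (shut) to 1.0 (fully open).
Only numpy, scipy, OpenCV 4.12 (cv2) and the standard library are available. Lean on these libraries where they do the work, as an engineer would, in place of code of your own. Each camera call takes 0.05 s, during which the arm holds its last target.

### The job

Draw the long-handled catch tray out from under the riser, and push its pocket home under the mouth of the tilted bottle, between the stand's cheeks, handle to the front. Then gently tap in the bottle's soft side wall on the side where the front pillar hangs until it drops out, and do the same for the other pillar, so that both end up in the tray, which stays there. Leave the other things on the desk alone.

Things in the scene. Friction and masses are not known exactly. Their poses are not given: they have to be found in the camera images.
- stand: Dispenser stand, fixed. Origin on the table, the pocket's middle goes here. -x: level, out of the front, the way the mouth faces; z up. Two upright cheeks, inner faces y = +-42 mm, x -64 to +68 mm, 90 mm high, leave an 84 mm lane along x for the pocket; a stop plate closes it at x = +68. A clear bottle lies above, tilted 32 degrees, mouth down and forward, rising backwards to 240 mm at x = 165.
- wall_l_mid (a point): Middle of the outer face of the bottle body's soft clear side wall on the stand's +y side (141 mm long, 35 mm high, tilted like the bottle). Taps go level, straight towards the bottle; a finger pointing down beside the bottle has room to tap here.
- wall_r_mid (a point): The same for the soft side wall on the stand's -y side.
- wall_l (a joint): How far the +y side wall is pushed in: 0 at rest, 0.014 m fully in (hard stop). A spring, 1.5 N to start and 5 N at the stop, pushes it back. Between 9 mm and fully in, it brings a pillar that hangs on that side into line with the neck, and it slides out; slow or quick does not matter.
- wall_r (a joint): The same for the -y side wall.
- pillar_a_mid (a point): Centre of a square dark steel pillar, 60 x 30 x 30 mm, 80-150 g, seen in the clear bottle. Two alike lie one behind the other, against opposite walls. The front one hangs on the shoulder of its side till that wall is tapped in; the rear one then slides down and hangs on a shoulder too, mostly on its own side. In the bottle the centre is over 125 mm above the table.
- pillar_b_mid (a point): Centre of the other pillar, alike: see pillar_a.
- tray_pocket (a point): Centre of the catch tray's pocket, 30 mm above its underside; axes of the tray. Pocket: open aluminium box 128 (x) x 66 (y) x 60 mm high, walls 4 mm. A straight black handle runs from its -x end: 110 mm long (starts 63 mm from the centre), 16 wide, 18 high, top 38 mm above the underside. About 220 g. At the start the handle lies under the riser, the pocket outside.
- tray_handle (a point): Grip point in the middle of the tray's handle: 120 mm along -x from the pocket's centre, 29 mm above the tray's underside. Axes of the tray.
- riser: White fixed shelf-riser: board 200 deep x 260 wide, underside 75 mm, top 90 mm above the table, legs at y = +-118 mm; on it, 80 mm back from the edge, a soldering station, top at 175 mm. Origin on the table below the middle of its front edge; -x points out of the front, the way the tray is drawn out.
- screwdriver: Bystander: black-handled screwdriver lying, 200 mm long, 26 mm high. Origin at the centre of its underside.
- pliers: Bystander: red-handled pliers lying, 150 mm long, 14 mm high. Origin at the centre of its underside.
- foot: Bystander: round aluminium turntable foot, 54 mm in diameter, 48 mm high. Origin at the centre of its underside.
- meter: Bystander: black multimeter lying flat, 150 x 75 x 42 mm high. Origin at the centre of its underside.
- spool: Bystander: black-flanged solder spool, 60 mm in diameter, 50 mm high. Origin at the centre of its underside.
- water: Bystander: clear water bottle standing, 66 mm in diameter, 200 mm high. Origin at the centre of its underside.
- caliper: Bystander: steel caliper lying flat, 160 mm long, 8 mm high. Origin at the centre of its underside.
- parts_box: Bystander: open cardboard box, 100 x 120 x 45 mm high. Origin at the centre of its underside.
- mouth (a point): Centre of the bottle's mouth; axes of the bottle: -x runs down and out of the mouth, y = the stand's y. Neck: 30 mm long, 37 mm wide inside, its lower lip 104 mm above the table. Behind it flat shoulders, then the body, 54 mm wide inside, 60 outside, 145 mm long.
There are look-alikes about, which are no part of the job. What is shaped like the part that bears tray_pocket but orange is not meant.

How it is judged:
On the way, in this order (a step that is already met when the one before it is completed fails the run):
1. the tray's pocket stands home under the mouth (its middle within 22 mm of the stand's origin, flat on the table, handle to the front) while both pillars are still in the bottle (horizontal distance between tray_pocket and stand below 0.022 m and angle between tray_pocket's own z axis and vertical below 0.08 rad and height (world z) of tray_pocket below 0.036 m and x of tray_handle in the frame of stand below -0.09 m and height (world z) of each of pillar_a_mid, pillar_b_mid above 0.125 m), for 0.2 s.
2. a soft side wall is tapped in (more than 6 mm) (value of joint any of wall_l, wall_r above 0.006 m).
At the end, for the whole second after the job is handed in: Both pillars lie or stand in the tray's pocket (centres inside its walls, no more than 75 mm above the table), and the tray stands flat on the table, home under the mouth, its pocket's middle within 22 mm of the stand's origin, handle to the front (horizontal distance between tray_pocket and stand below 0.022 m and angle between tray_pocket's own z axis and vertical below 0.08 rad and height (world z) of tray_pocket below 0.036 m and x of pillar_a_mid in the frame of tray_pocket between -0.06 and 0.06 m and y of pillar_a_mid in the frame of tray_pocket between -0.03 and 0.03 m and z of each of pillar_a_mid, pillar_b_mid in the frame of tray_pocket below 0.045 m and x of pillar_b_mid in the frame of tray_pocket between -0.06 and 0.06 m and y of pillar_b_mid in the frame of tray_pocket between -0.03 and 0.03 m and x of tray_handle in the frame of stand below -0.09 m); the robot touches nothing.
It fails at once if a bystander is pushed more than 40 mm from its place or knocked over (distance of any of screwdriver, pliers, foot, meter, spool, water, caliper, parts_box from where it was at the start of the episode above 0.04 m or angle between any of foot, spool, water's own z axis and vertical above 0.6 rad).
It fails at once if the fingers press on the stand or its bottle with more than 60 N (contact force between the fingers and stand above 60 N).
It also fails if it takes over 61 s, if anything falls off the work surface, if the arm or the gripper's body presses on something with over 40 N, if the wrist force passes 120 N, or if a joint passes its speed limit or range.

## Working session

There is one attempt and no reset: what is moved stays moved. The work goes in short steps, Python scripts to look and compute and a tool call to move; the robot and the scene stay as the last step left them, time stands still between calls to the robot, and variables do not carry over. Pictures are saved under pics/ and viewed, and the job is handed in when it is done.

Besides the shell and the picture viewer there is one more tool, called after "Request:" as a command line: name --argument value ..., lists and objects as JSON in quotes. arm_command: Moves the arm, as the interface text tells. Its arguments: {"type":"object","properties":{"plan":{"type":"array"},"force":{"type":"number"}},"required":["plan"]}

```bash
ls; mkdir -p pics
python3 - <<'E'
from plant import status, cams, job, finder
import cv2, numpy as np
s=status.observe(); print(s)
for n in ("scene","top"):
    im,d=cams.grab_frame(n); cv2.imwrite(f"pics/{n}0.png",im[:,:,::-1]); np.savez(f"{n}0.npz",im=im,d=d)
    p=cams.camera_params(n); print(n,p)
E
```

```text
pics
{'time_s': 0.0, 'joint_pos': array([ 1.44656613e+00,  3.85570140e-01,  6.63791521e-03, -4.87441815e-04,
       -1.19403184e+00, -2.58590846e-01]), 'qd': array([-0.00011505, -0.00106411,  0.00036067, -0.00121012, -0.00114263,
       -0.0011262 ]), 'tau': array([-1.27222818e-03, -3.90665710e+01,  1.87405586e+01,  4.21986446e+00,
        1.10016443e-02, -1.97013646e-04]), 'tcp_pos': array([0.23322774, 0.5792005 , 0.22145787]), 'orientation': array([ 1.09663153e-03,  9.81719158e-01, -1.90331998e-01, -1.53258024e-04]), 'ft_force': array([-0.52860069,  0.04455409, -0.13874836]), 'ft_torque': array([-0.05018081,  0.07065078,  0.02726164]), 'gripper_width': 1.0016297143738617}
scene {'camera_matrix': array([[493.22551726,   0.        , 283.7921418 ],
       [  0.        , 493.22551726, 215.17554194],
       [  0.        ,   0.        ,   1.        ]]), 'R': array([[-0.43552656,  0.90005782,  0.01457846],
       [ 0.75378369,  0.37350344, -0.54065269],
       [-0.49206379, -0.2244796 , -0.84111957]]), 't': array([ 0.17580312, -0.33813758,  1.51463721])}
top {'camera_matrix': array([[403.3227246 ,   0.        , 277.59204655],
       [  0.        , 403.3227246 , 213.82273449],
       [  0.        ,   0.        ,   1.        ]]), 'R': array([[-0.0242934 , -0.99925393, -0.03002357],
       [-0.99835347,  0.02581066, -0.05122651],
       [ 0.05196322,  0.02872966, -0.99823566]]), 't': array([0.0722146 , 0.52071231, 1.11159042])}
```

View pics/scene0.png

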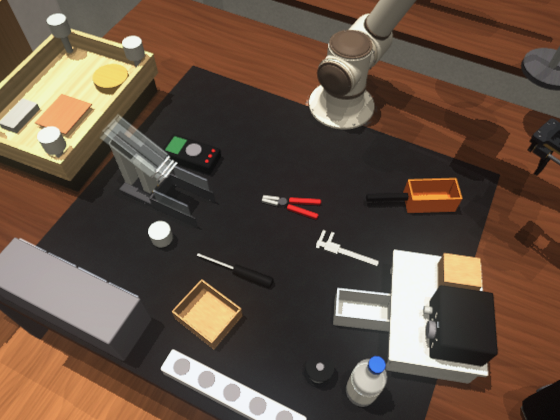

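View pics/top0.png

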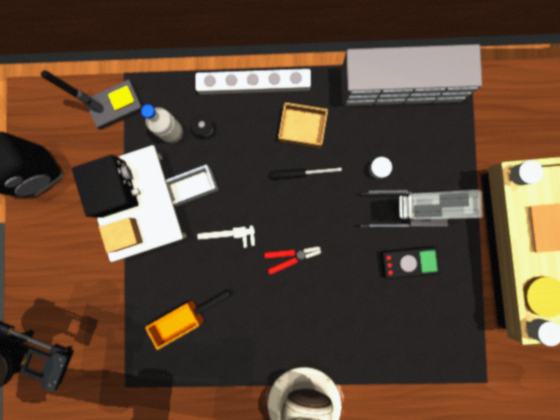

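```bash
cat > h.py <<'E'
from plant import status, cams, job, finder
import cv2, numpy as np
def ray(n,px):
    p=cams.camera_params(n);K,R,t=p["camera_matrix"],p["R"],p["t"]
    d=R.T@np.linalg.solve(K,np.array([px[0],px[1],1.])); return -R.T@t,d
def atz(n,px,z):
    o,d=ray(n,px); return o+d*(z-o[2])/d[2]
def cloud(n,d):
    p=cams.camera_params(n);K,R,t=p["camera_matrix"],p["R"],p["t"]
    v,u=np.mgrid[:420,:560]
    c=np.stack([(u-K[0,2])/K[0,0]*d,(v-K[1,2])/K[1,1]*d,d],-1)
    return (c-t)@R
def proj(n,X):
    p=cams.camera_params(n);c=p["R"]@np.asarray(X)+p["t"];q=p["camera_matrix"]@c;return q[:2]/q[2]
def tri(p1,p2):
    o1,d1=ray("scene",p1);o2,d2=ray("top",p2);d1/=np.linalg.norm(d1);d2/=np.linalg.norm(d2)
    A=np.stack([d1,-d2],1);s=np.linalg.lstsq(A,o2-o1,rcond=None)[0]
    a=o1+d1*s[0];b=o2+d2*s[1];return (a+b)/2,np.linalg.norm(a-b)
E
python3 - <<'E'
from h import *
np.set_printoptions(precision=3,suppress=True)
for l in ["tray_pocket","tray_handle","stand","mouth","wall_l_mid","wall_r_mid","pillar_a_mid","riser"]:
    for n in ("scene","top"):
        print(l,n,[(np.round(r["at"],1),round(r["p"],2)) for r in finder.tip_of(l,n)][:4])
for n in ("scene","top"):
    im=np.load(n+"0.npz")["im"]
    if n=="scene": a=im[110:220,90:220]; b=im[240:400,320:500]
    else: a=im[175:290,350:490]; b=im[130:270,70:230]
    for k,c in zip("ab",(a,b)):
        cv2.imwrite(f"pics/{n}_{k}.png",cv2.resize(c[:,:,::-1],None,fx=4,fy=4,interpolation=cv2.INTER_CUBIC))
print(status.observe()["time_s"])
E
```

```text
tray_pocket scene [(array([365. , 308.8]), 0.93), (array([432.4, 195.3]), 0.9)]
tray_pocket top [(array([189.9, 183.4]), 0.77), (array([176. , 323.6]), 0.66)]
tray_handle scene [(array([383.7, 196.4]), 0.96)]
tray_handle top [(array([214.4, 300. ]), 0.74)]
stand scene [(array([184.4, 204.9]), 0.62)]
stand top []
mouth scene [(array([170. , 173.7]), 0.57)]
mouth top [(array([402.1, 205. ]), 0.66)]
wall_l_mid scene [(array([127. , 154.3]), 0.56)]
wall_l_mid top [(array([446. , 190.7]), 0.82)]
wall_r_mid scene [(array([143.2, 135.3]), 0.59)]
wall_r_mid top [(array([447.1, 219. ]), 0.89)]
pillar_a_mid scene []
pillar_a_mid top []
riser scene [(array([381. , 315.5]), 0.56)]
riser top [(array([176.7, 194.1]), 0.57)]
0.9
```

View pics/scene_a.png

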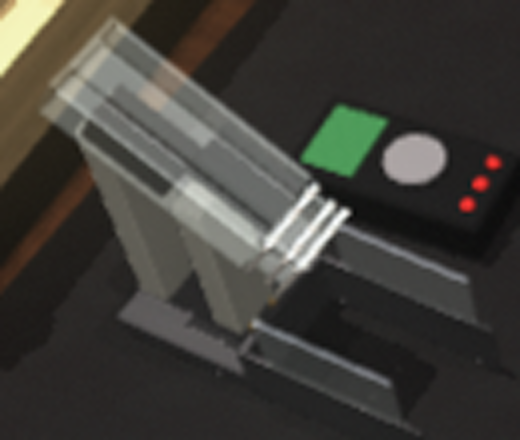

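View pics/scene_b.png

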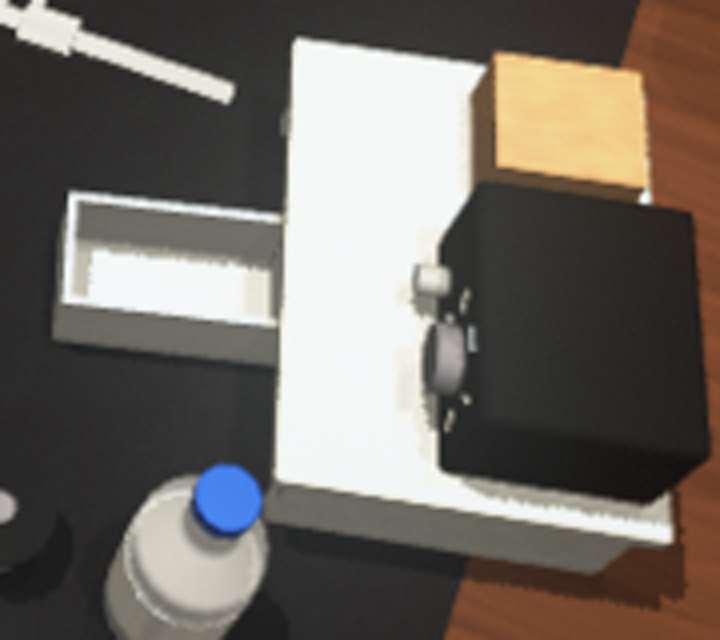

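View pics/top_a.png

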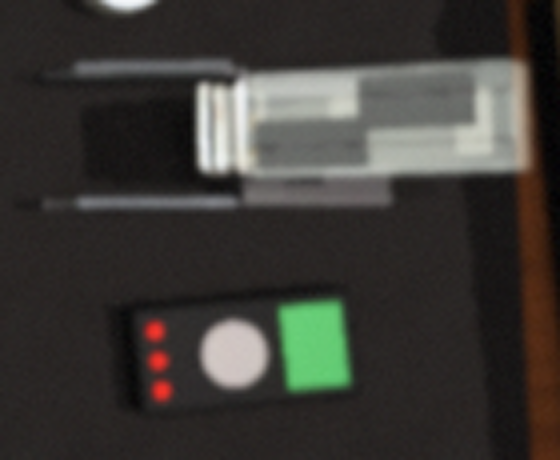

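View pics/top_b.png

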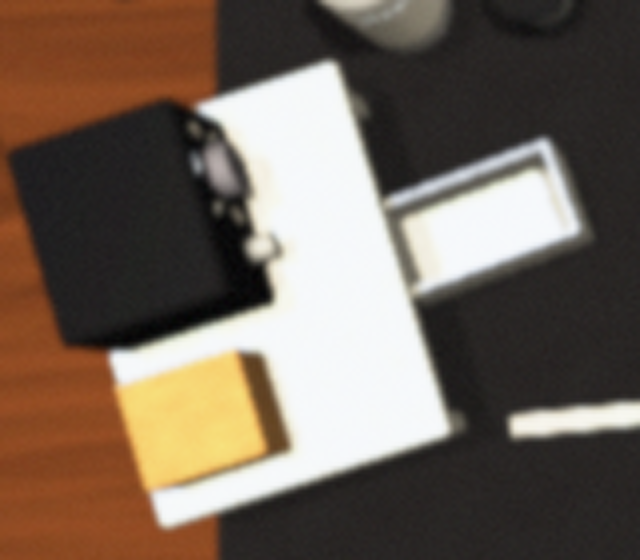

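Run:
```python
from h import *
np.set_printoptions(precision=3,suppress=True)
d=np.load("top0.npz")["d"];P=cloud("top",d)
print("table z",np.median(P[280:300,260:360,2]), "mat depth noise",P[280:300,260:360,2].std())
# tray outer from image
cr=[(385,205),(548,138),(590,238),(420,300)]
for c in cr: print("rim",atz("top",(70+c[0]/4,130+c[1]/4),0.06))
m=np.zeros(d.shape,bool); m[150:215,160:230]=1
q=P[m&(P[...,2]>0.035)&(P[...,2]<0.068)]; print(len(q)); print(cv2.minAreaRect(q[:,:2].astype(np.float32)))
# riser top front edge
m=np.zeros(d.shape,bool); m[140:270,90:190]=1
q=P[m&(P[...,2]>0.084)&(P[...,2]<0.097)];r=cv2.minAreaRect(q[:,:2].astype(np.float32));print("riser",r,cv2.boxPoints(r))
# stand
for z in (0.09,):
  for nm,c in dict(Ltip=(75,68),Lend=(235,66),Rtip=(78,203),Rend=(238,202)).items(): print(nm,atz("top",(350+c[0]/4,175+c[1]/4),z))
m=np.zeros(d.shape,bool); m[175:240,350:420]=1
q=P[m&(P[...,2]>0.07)&(P[...,2]<0.098)];print(len(q));print(cv2.minAreaRect(q[:,:2].astype(np.float32)))
for a,b in [((127,154.3),(446,190.7)),((143.2,135.3),(447.1,219)),((170,173.7),(402.1,205)),((365,308.8),(189.9,183.4))]: print(tri(a,b))
for r in range(180,240,3): print(r,P[r,360:490:6,2])
```

```text
table z 0.0010755808211735632 mat depth noise 0.07182690048903352
rim [0.616 0.358 0.06 ]
rim [0.659 0.246 0.06 ]
rim [0.59  0.218 0.06 ]
rim [0.551 0.335 0.06 ]
370
((0.6071057915687561, 0.29760515689849854), (0.06687349826097488, 0.12750385701656342), 19.616933822631836)
riser ((0.5584831833839417, 0.4413345456123352), (0.25984489917755127, 0.20067012310028076), 16.687902450561523) [[0.405 0.5  ]
 [0.463 0.308]
 [0.712 0.383]
 [0.654 0.575]]
Ltip [ 0.569 -0.181  0.09 ]
Lend [ 0.567 -0.284  0.09 ]
Rtip [ 0.481 -0.18   0.09 ]
Rend [ 0.48  -0.282  0.09 ]
167
((0.5275170207023621, -0.22962525486946106), (0.10086909681558609, 0.09119852632284164), 88.84474182128906)
(array([ 0.557, -0.342,  0.182]), np.float64(0.003318422825253287))
(array([ 0.491, -0.342,  0.182]), np.float64(0.00282517067783332))
(array([ 0.529, -0.253,  0.126]), np.float64(0.005006900349399849))
(array([0.61 , 0.3  , 0.042]), np.float64(0.004754187288355685))
180 [ 0.003  0.004 -0.002 -0.004 -0.002 -0.001  0.001 -0.004  0.     0.002
  0.003 -0.004  0.001  0.003 -0.001  0.007 -0.001 -0.001  0.001 -0.001
  0.     0.035
[... 2368 characters left out ...]
  0.021  0.003  0.     0.    -0.    -0.003
 -0.001  0.009]
228 [-0.001  0.004  0.004  0.008  0.001 -0.001 -0.001  0.001 -0.002 -0.
  0.001  0.002  0.006  1.138  0.     0.003 -0.001  0.004  0.003 -0.001
 -0.     0.003]
231 [-0.002  0.    -0.001  0.    -0.001  0.    -0.    -0.     0.    -0.002
  0.001 -0.001  0.002  0.     0.004  0.001  0.    -0.001  0.004 -0.
 -0.002  0.   ]
234 [-0.001 -0.001  0.    -0.002  0.002  0.001  0.002 -0.001 -0.001  0.003
  0.002  0.002  0.004  0.003  0.    -0.001  0.002  0.002  0.006  0.001
 -0.001 -0.001]
237 [ 0.     0.001  0.     0.002 -0.001  0.     0.002 -0.001  0.003  0.003
  0.003  0.     0.002  0.003 -0.003  0.001 -0.001 -0.002  0.    -0.001
  0.001  0.   ]
```

Run:
```python
from h import *
np.set_printoptions(precision=3,suppress=True)
z=np.load("top0.npz");im,d=z["im"],z["d"];P=cloud("top",d)
for n,px,h in [("spool",(203,128),.05),("water cap",(148,112),.2),("foot",(381,167),.048),("drv a",(271,175),.02),("drv b",(340,171),.02),("cal a",(200,237),.008),("cal b",(254,236),.008),("pl a",(266,255),.01),("pl b",(320,252),.01),("pl c",(270,270),.01),("box",(303,124),.045),("box right low",(325,140),.045),("meterTL",(383,252),.042),("meterTR",(438,250),.042)]:
    print(n,atz("top",px,h))
# cheek lines: bright column centroid
g=im.astype(float).mean(2)
for lo,hi in ((187,197),(221,230)):
    pts=[]
    for c in range(372,408,3):
        w=np.clip(g[lo:hi,c]-g[lo:hi,c].min()-20,0,None); r=(w*np.arange(lo,hi)).sum()/w.sum()
        pts.append(atz("top",(c,r),.09))
    pts=np.array(pts);k=np.polyfit(pts[:,1],pts[:,0],1);print(k,np.polyval(k,-.244),np.abs(np.polyval(k,pts[:,1])-pts[:,0]).max())
# ends of cheeks
for r in (191,192,225,226): print(r,g[r,356:376].round())
# predicted stand in images
ang=np.deg2rad(0)
```

```text
spool [0.762 0.257 0.05 ]
water cap [0.764 0.357 0.2  ]
foot [ 0.64  -0.225  0.048]
drv a [0.631 0.075 0.02 ]
drv b [ 0.637 -0.117  0.02 ]
cal a [0.463 0.279 0.008]
cal b [0.462 0.127 0.008]
pl a [0.408 0.094 0.01 ]
pl b [ 0.413 -0.056  0.01 ]
pl c [0.367 0.084 0.01 ]
box [ 0.766 -0.017  0.045]
box right low [ 0.719 -0.076  0.045]
meterTL [ 0.411 -0.223  0.042]
meterTR [ 0.413 -0.369  0.042]
[0.068 0.584] 0.5676021571996057 0.001997476314730018
[0.024 0.487] 0.48145963478745074 0.00022427002454089573
191 [ 39.  37.  37.  38.  33.  38.  37.  36.  35.  40.  37.  46.  66.  88.
 102. 102. 103. 104. 103. 107.]
192 [ 36.  37.  37.  36.  34.  40.  38.  39.  42.  44.  47.  54.  69.  90.
 102. 106. 104. 105. 104. 104.]
225 [ 30.  30.  30.  29.  44.  61.  63.  59.  57.  56.  56.  55.  68.  87.
 111. 119. 118. 115. 114. 111.]
226 [ 27.  29.  29.  31.  47.  62.  64.  59.  59.  56.  54.  54.  60.  78.
  98. 107. 103. 101.  99.  97.]
```

Run:
```python
from h import *
print(proj("scene",(.4815,-.181,.09)),proj("scene",(.568,-.181,.09)))
print(proj("scene",(.607,.2976,.03)), proj("scene",(.607+.335*.064+.942*.033,.2976-.942*.064+.335*.033,.06)),proj("scene",(.607+.335*.064-.942*.033,.2976-.942*.064-.335*.033,.06)))
```

```text
[206.19416082 178.8759663 ] [187.95850812 204.38636725]
[362.66720817 309.23953738] [335.20457224 314.98173578] [336.73390795 287.52482349]
```

Candidates for the tray: the silver pocket at scene (365,309) / top (190,184), with its handle under the riser, and the orange tray at scene (432,195) / top (176,324). I choose the silver one, and the close crop confirms it. The top crop shows the front pillar at about (427,210), on the world −x side of the bottle, which is the stand's −y wall (wall_r).

Request:
arm_command --plan '[4.2,-3.2,1.5,-5.5,1,4.2,-3.3,1.5,-5.5,1,4.2,-3.3,0,-5.5,1,4.2,-3.3,0,-5.5,1,4.2,-3.3,0,-5.5,1,4.2,-3.3,0,-5.5,1,4.2,-3.3,0,-5.5,1,4.2,-3.3,0,-5.5,1,4.2,-3.3,0,-4.4,1]' --force 30

```text
time_s: 2.02
tcp_pos: [0.6127, 0.2826, 0.2527]
orientation: [-0.0, 0.817, -0.577, 0.0]
ft_force: [-0.5, -0.1, -0.3]
gripper_width: 0.998
```

```bash
cat >> h.py <<'E'
def st():
    s=status.observe();w,x,y,z=s["orientation"]
    ty=np.array([2*(x*y-w*z),1-2*(x*x+z*z)]);a=np.degrees(np.arctan2(ty[1],ty[0]))
    a=(a+90)%180-90
    tz=[2*(x*z+w*y),2*(y*z-w*x),1-2*(x*x+y*y)]
    print("t%.2f"%s["time_s"],"tcp",s["tcp_pos"].round(4),"yaw_y %.1f"%a,"tz",np.round(tz,3),"F",s["ft_force"].round(1),"w%.3f"%s["gripper_width"],"j",s["joint_pos"].round(2))
E
python3 -c "
from h import *
st()"
```

```text
t2.02 tcp [0.6127 0.2826 0.2527] yaw_y 19.5 tz [ 0.  0. -1.] F [-0.5 -0.1 -0.3] w0.998 j [ 0.67  0.45  0.19  0.   -1.31 -0.33]
```

Request:
arm_command --plan '[0,0,-6,0,1,0,0,-6,0,1,0,0,-5,0,1,0,0,-3.5,0,1,0,0,-1.8,0,1,0,0,0,0,1]'

```text
time_s: 2.78
tcp_pos: [0.6111, 0.2835, 0.0286]
orientation: [0.001, 0.818, -0.576, -0.0]
ft_force: [-0.4, -0.5, 0.2]
gripper_width: 1.001
```

Request:
arm_command --plan '[0,0,0,0,0.6,0,0,0,0,0.6,0,0,0,0,0.6,0,0,0,0,0.6,0,0,0,0,0.6]' --force 25

```text
time_s: 3.4
tcp_pos: [0.6122, 0.2843, 0.031]
orientation: [-0.001, 0.818, -0.576, 0.001]
ft_force: [-0.8, 0.1, 5.8]
gripper_width: 0.758
```

Request:
arm_command --plan '[0,0,0.5,0,0.5,0.8,-2.3,0,0,0.5,1,-2.8,0,0,0.5,1,-2.8,0.6,0,0.5,1,-2.8,0.7,0,0.5,1,-2.8,0.7,0,0.5,1,-2.8,0,0,0.5]'

```text
time_s: 4.28
tcp_pos: [0.6695, 0.1185, 0.0544]
orientation: [0.0, 0.817, -0.576, -0.0]
ft_force: [-0.5, 0.5, -1.6]
gripper_width: 0.759
```

Run:
```python
from h import *
st()
for n in ("scene","top"):
    im,d=cams.grab_frame(n); cv2.imwrite(f"pics/{n}1.png",im[:,:,::-1])
```

```text
t4.28 tcp [0.6695 0.1185 0.0544] yaw_y 19.6 tz [-0.001 -0.    -1.   ] F [-0.5  0.5 -1.6] w0.759 j [ 0.41  0.62 -0.04 -0.   -0.91 -0.07]
```

View pics/scene1.png

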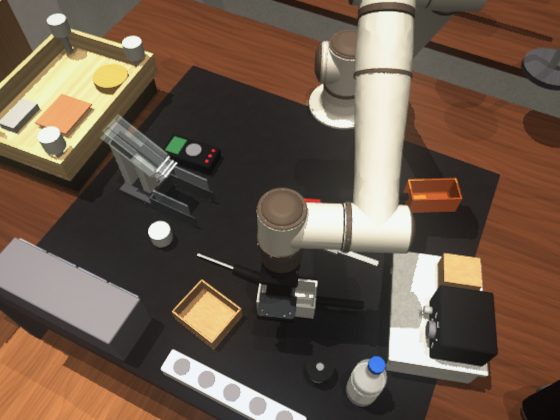

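View pics/top1.png

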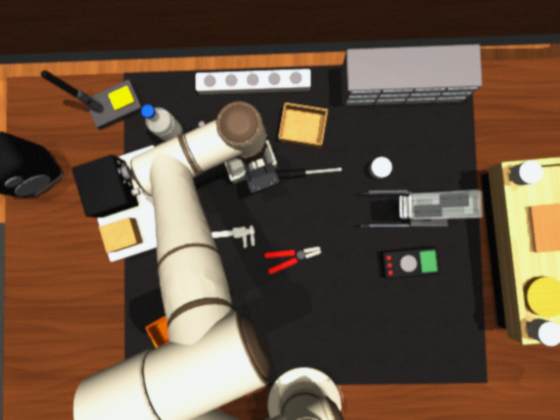

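Request:
arm_command --plan '[0,0,4.5,0,0.5,-2.4,-3.5,0,-3.5,0.5,-2.4,-3.5,0,-3.5,0.5,-2.4,-3.5,0,-3.5,0.5,-2.4,-3.5,0,-3.5,0.5,-2.3,-3.4,0,-3.4,0.5,-2.3,-3.4,0,-3.4,0.5,0,0,-3,0,0.5,0,0,-2.5,0,0.5,0,0,0,0,0.5]'

```text
time_s: 5.62
tcp_pos: [0.525, -0.0877, 0.0425]
orientation: [-0.002, -0.7, 0.714, 0.002]
ft_force: [-0.0, 0.4, -1.1]
gripper_width: 0.753
```

Run:
```python
from h import *
st()
```

```text
t5.62 tcp [ 0.525  -0.0877  0.0425] yaw_y -1.2 tz [-0.006 -0.    -1.   ] F [-0.   0.4 -1.1] w0.753 j [ 0.14  0.44 -0.44 -0.   -0.7  -0.16]
```

Request:
arm_command --plan '[0.2,0,-0.7,0,0.5,0,0,-0.5,0,0.5,0,0,0,0,0.5,0,0,0,0,1,0,0,0,0,1,0,0,0,0,1,0,0,3,0,1,0,0,5,0,1]'

```text
time_s: 6.62
tcp_pos: [0.5281, -0.0874, 0.112]
orientation: [-0.002, -0.7, 0.714, 0.001]
ft_force: [-0.2, 0.4, 0.9]
gripper_width: 0.999
```

Run:
```python
from h import *
st()
```

```text
t6.62 tcp [ 0.5281 -0.0874  0.112 ] yaw_y -1.1 tz [-0.005 -0.    -1.   ] F [-0.2  0.4  0.9] w0.999 j [ 0.14  0.35 -0.36 -0.   -0.87 -0.16]
```

Request:
arm_command --plan '[0,4.5,0.5,0,1,0,4.5,0,0,1,0,4.5,0,0,1,0,0,0,0,0.6]'

```text
time_s: 7.12
tcp_pos: [0.5297, 0.0502, 0.118]
orientation: [0.001, -0.702, 0.713, -0.0]
ft_force: [-0.9, -0.2, 0.4]
gripper_width: 0.948
```

Run:
```python
from h import *
st()
for n in ("scene","top"):
    im,d=cams.grab_frame(n); cv2.imwrite(f"pics/{n}2.png",im[:,:,::-1]); np.savez(n+"2.npz",im=im,d=d)
```

```text
t7.12 tcp [0.5297 0.0502 0.118 ] yaw_y -0.9 tz [ 0.001  0.    -1.   ] F [-0.9 -0.2  0.4] w0.948 j [ 0.4   0.33 -0.37  0.   -0.87 -0.42]
```

View pics/scene2.png

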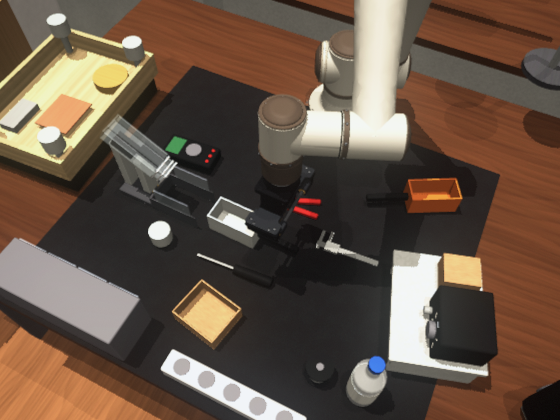

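View pics/top2.png

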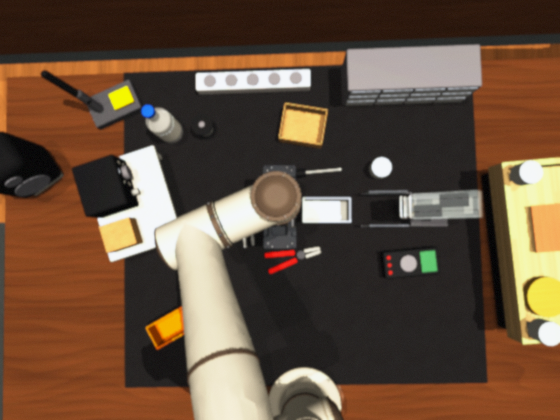

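Run:
```python
from h import *
im=np.load("top2.npz")["im"]; cv2.imwrite("pics/t2c.png",cv2.resize(im[185:240,295:375,::-1],None,fx=8,fy=8,interpolation=cv2.INTER_CUBIC))
P=cloud("top",np.load("top2.npz")["d"]);m=np.zeros((420,560),bool);m[190:230,303:358]=1
q=P[m&(P[...,2]>.045)&(P[...,2]<.066)];print(len(q),cv2.minAreaRect(q[:,:2].astype(np.float32)),q.min(0),q.max(0))
```

```text
247 ((0.5296273231506348, -0.07312188297510147), (0.1255445033311844, 0.06462046504020691), 88.53983306884766) [ 0.49577334 -0.13661578  0.04502651] [ 0.56345308 -0.00958647  0.06492016]
```

View pics/t2c.png

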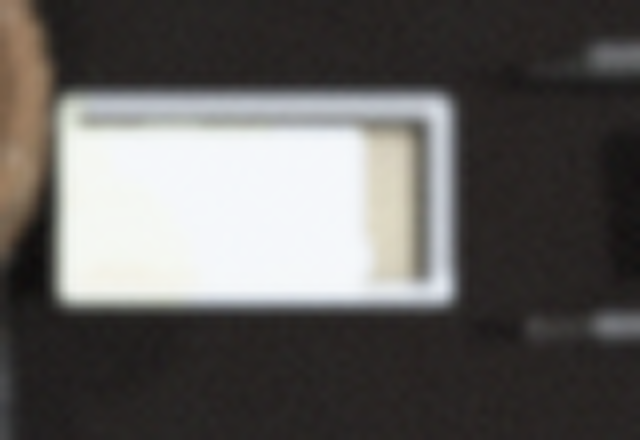

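Request:
arm_command --plan '[0.2,0,-4,0,0.6,0,0,-4,0,0.6,0,0,-2.4,0,0.6,0,0,0,0,0.6,0,0,0,0,0.05,0,0,0,0,0.05,0,0,0,0,0.05,0,0,0,0,0.05,0,0,0,0,0.05]' --force 20

```text
time_s: 8.35
tcp_pos: [0.5318, 0.0479, 0.014]
orientation: [0.0, -0.7, 0.714, -0.0]
ft_force: [-0.1, -0.8, 2.6]
gripper_width: 0.185
```

Run:
```python
from h import *
st()
```

```text
t8.35 tcp [0.5318 0.0479 0.014 ] yaw_y -1.1 tz [ 0.001  0.    -1.   ] F [-0.1 -0.8  2.6] w0.185 j [ 0.39  0.48 -0.46  0.   -0.63 -0.41]
```

Request:
arm_command --plan '[-0.1,-2.2,0,0,0.05,-0.1,-2.2,0,0,0.05,-0.1,-2.2,0,0,0.05,-0.1,-2.2,0,0,0.05,0,-2.2,0,0,0.05,0,-2.2,0,0,0.05,0,-2.2,0,0,0.05,0,-1,0,0,0.05,0,-0.5,0,0,0.05,0,0,0,0,0.05]'

```text
time_s: 9.6
tcp_pos: [0.5278, -0.1173, 0.0135]
orientation: [0.002, -0.7, 0.714, 0.001]
ft_force: [-1.3, 18.5, 3.6]
gripper_width: 0.182
```

Run:
```python
from h import *
st()
for n in ("scene","top"):
    im,d=cams.grab_frame(n); np.savez(n+"3.npz",im=im,d=d)
    c=im[150:260,330:490] if n=="top" else im[110:250,90:270]
    cv2.imwrite(f"pics/{n}3.png",cv2.resize(c[:,:,::-1],None,fx=4,fy=4,interpolation=cv2.INTER_CUBIC))
```

```text
t9.60 tcp [ 0.5278 -0.1173  0.0135] yaw_y -1.2 tz [ 0.001  0.004 -1.   ] F [-1.3 18.5  3.6] w0.182 j [ 0.08  0.49 -0.44 -0.01 -0.64 -0.09]
```

View pics/scene3.png

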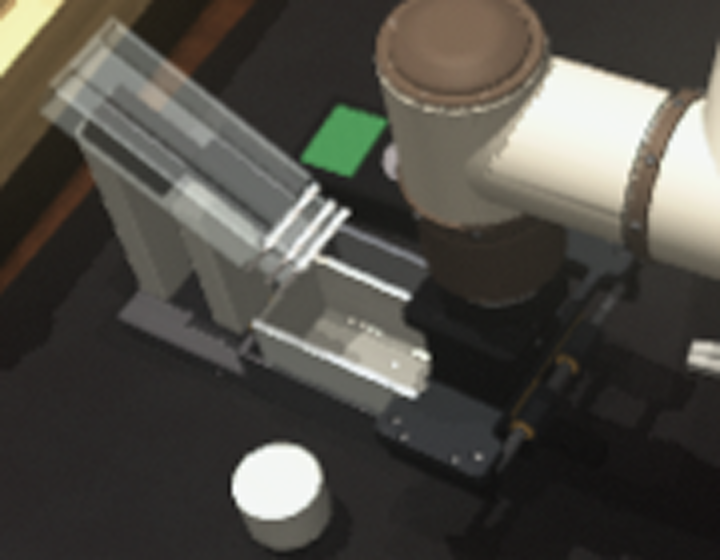

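View pics/top3.png

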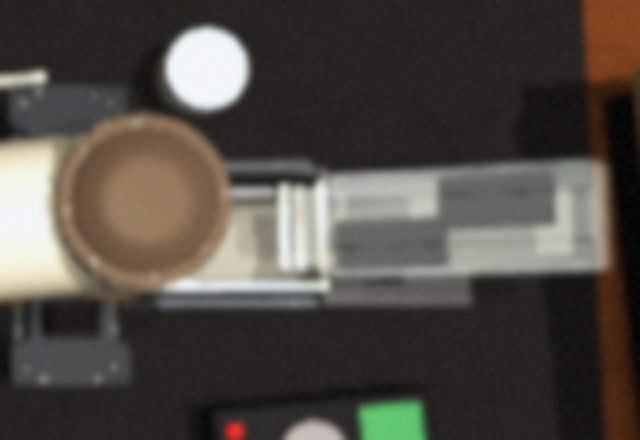

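Request:
arm_command --plan '[0,0.4,0,0,0.05,0,0.2,0,0,0.05,0,0,0,0,0.5,0,0,0,0,0.5,0,0,0,0,0.5,0,1,3,0,0.5,0,4,5,0,0.5,0,5,3,0,0.3,0,4,3,0,0,0,0,0,0,0]'

```text
time_s: 10.95
tcp_pos: [0.5292, 0.0263, 0.1553]
orientation: [0.003, -0.701, 0.713, -0.002]
ft_force: [-0.4, 0.3, 0.4]
gripper_width: 0.245
```

Run:
```python
from h import *
st()
for n in ("scene","top"):
    im,d=cams.grab_frame(n); np.savez(n+"4.npz",im=im,d=d)
    c=im[150:260,330:490] if n=="top" else im[110:250,90:270]
    cv2.imwrite(f"pics/{n}4.png",cv2.resize(c[:,:,::-1],None,fx=4,fy=4,interpolation=cv2.INTER_CUBIC))
for l in ["tray_pocket","tray_handle","stand","pillar_a_mid"]:
    for n in ("scene","top"):
        print(l,n,[(np.round(r["at"],1),round(r["p"],2)) for r in finder.tip_of(l,n)][:4])
```

```text
t10.95 tcp [0.5292 0.0263 0.1553] yaw_y -0.9 tz [ 0.006  0.002 -1.   ] F [-0.4  0.3  0.4] w0.245 j [ 0.36  0.28 -0.33  0.   -0.95 -0.37]
tray_pocket scene [(array([181.4, 198.7]), 0.83), (array([433.6, 197.7]), 0.73), (array([188.4, 159.4]), 0.59)]
tray_pocket top [(array([171.4, 128.9]), 0.71), (array([381.5, 211.6]), 0.64)]
tray_handle scene [(array([385.4, 197. ]), 0.76), (array([222.4, 218.1]), 0.68)]
tray_handle top [(array([338.3, 210.2]), 0.65), (array([306.3, 172.7]), 0.24)]
stand scene [(array([184.8, 207.5]), 0.64)]
stand top []
pillar_a_mid scene []
pillar_a_mid top []
```

View pics/scene4.png

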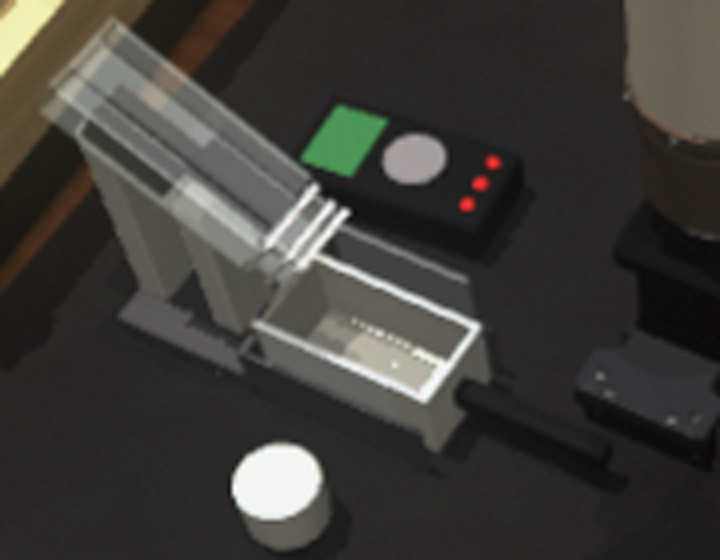

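View pics/top4.png

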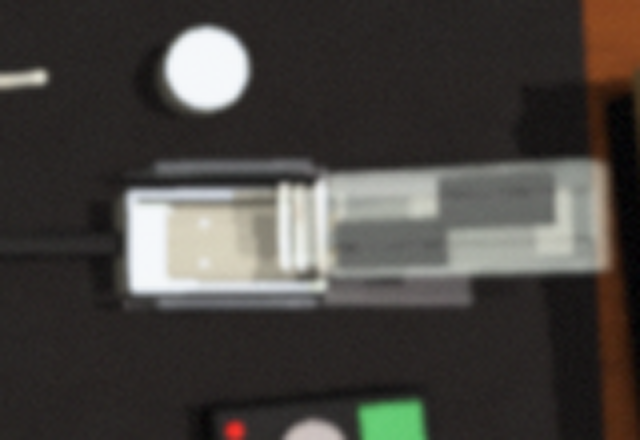

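Run:
```python
from h import *
print(atz("top",(330+127/4,150+187/4),.06),atz("top",(330+127/4,150+295/4),.06))
print("cheek",atz("top",(330+156/4,150+165/4),.09),atz("top",(330+156/4,150+300/4),.09))
print("front rim",atz("top",(330+325/4,150+287/4),.06))
print(tri((90+430/4,110+400/4),(330+127/4,150+187/4)))
print(tri((90+480/4,110+325/4),(330+127/4,150+295/4)))
print("cheek tip scene", tri((90+468/4,110+278/4),(330+156/4,150+300/4)))
P=cloud("top",np.load("top4.npz")["d"]);m=np.zeros((420,560),bool);m[190:230,355:398]=1
q=P[m&(P[...,2]>.045)&(P[...,2]<.066)];print(q.min(0),q.max(0),np.median(q[:,0]))
```

```text
[ 0.55977449 -0.16782287  0.06      ] [ 0.48778207 -0.16530654  0.06      ]
cheek [ 0.57090722 -0.18159975  0.09      ] [ 0.4834219  -0.17846222  0.09      ]
front rim [ 0.48980498 -0.29584821  0.06      ]
(array([ 0.55875893, -0.16569655,  0.06326771]), np.float64(0.003331421117191708))
(array([ 0.48874047, -0.16825356,  0.05307657]), np.float64(0.0037329626417064695))
cheek tip scene (array([ 0.48324208, -0.17785218,  0.09141053]), np.float64(0.0007227142068521839))
[ 0.48130303 -0.26399175  0.04503417] [ 0.57207958 -0.16497434  0.06392558] 0.5421662890557348
```

Request:
arm_command --plan '[0,-2,-4.5,0,0,0,-2,-4.5,0,0,0,-2,-4,0,0,0,0,0,0,0,0,-0.7,0,0,0,0,-0.7,0,0,0,0,-0.4,0,0,0,0,0,0,0,0]'

```text
time_s: 12.45
tcp_pos: [0.5291, -0.0499, 0.0241]
orientation: [0.004, -0.7, 0.714, -0.0]
ft_force: [-3.7, 19.8, 2.6]
gripper_width: 0.006
```

Request:
arm_command --plan '[0,-0.3,0,0,0,0,-0.3,0,0,0]'

```text
time_s: 12.7
tcp_pos: [0.5295, -0.0506, 0.0242]
orientation: [0.007, -0.699, 0.715, 0.001]
ft_force: [-8.8, 55.4, 7.3]
gripper_width: 0.006
```

Request:
arm_command --plan '[0,0.8,0,0,0,0,2,2,0,0,0,4,6,0,0,0,4,4,0,0]'

```text
time_s: 13.2
tcp_pos: [0.5283, 0.0436, 0.1379]
orientation: [0.002, -0.7, 0.714, -0.001]
ft_force: [0.2, 0.2, -1.2]
gripper_width: 0.003
```

Run:
```python
from h import *
st()
print("stand by finder",atz("scene",(184.6,206.2),0),"pocket",atz("scene",(181.4,198.7),.03))
for n in ("scene","top"):
    im,d=cams.grab_frame(n); np.savez(n+"5.npz",im=im,d=d)
    c=im[180:235,350:430] if n=="top" else im[150:230,140:240]
    cv2.imwrite(f"pics/{n}5.png",cv2.resize(c[:,:,::-1],None,fx=8,fy=8,interpolation=cv2.INTER_CUBIC) if n=="top" else cv2.resize(c[:,:,::-1],None,fx=7,fy=7,interpolation=cv2.INTER_CUBIC))
for y0 in (-.229,-.234,-.239,-.244):
  print(y0,"back rim top", proj("top",(.4915,y0+.064,.06)),proj("scene",(.4915,y0+.064,.06)),"cheek tip",proj("top",(.4815,y0+.064,.09)),proj("scene",(.4815,y0+.064,.09)))
```

```text
t13.20 tcp [0.5283 0.0436 0.1379] yaw_y -1.1 tz [ 0.004  0.001 -1.   ] F [ 0.2  0.2 -1.2] w0.003 j [ 0.39  0.3  -0.35  0.   -0.92 -0.41]
stand by finder [ 0.53102379 -0.22994876  0.        ] pocket [ 0.52977488 -0.23503032  0.03      ]
-0.229 back rim top [361.58499036 222.35524337] [210.98754772 191.00298709] cheek tip [363.78616996 225.87406958] [211.70177907 181.14962255]
-0.234 back rim top [363.47539037 222.30784807] [209.29141772 190.29375382] cheek tip [365.73215233 225.82577351] [209.97722146 180.43769027]
-0.239 back rim top [365.36629691 222.26044007] [207.59830568 189.5857825 ] cheek tip [367.67867137 225.77746411] [208.2557826  179.72704548]
-0.244 back rim top [367.25771018 222.21301937] [205.90820354 188.87906977] cheek tip [369.6257273  225.72914139] [206.53745403 179.01768469]
```

View pics/top5.png

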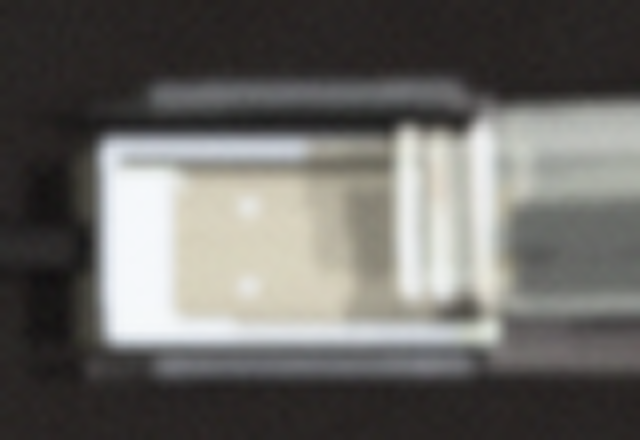

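View pics/scene5.png

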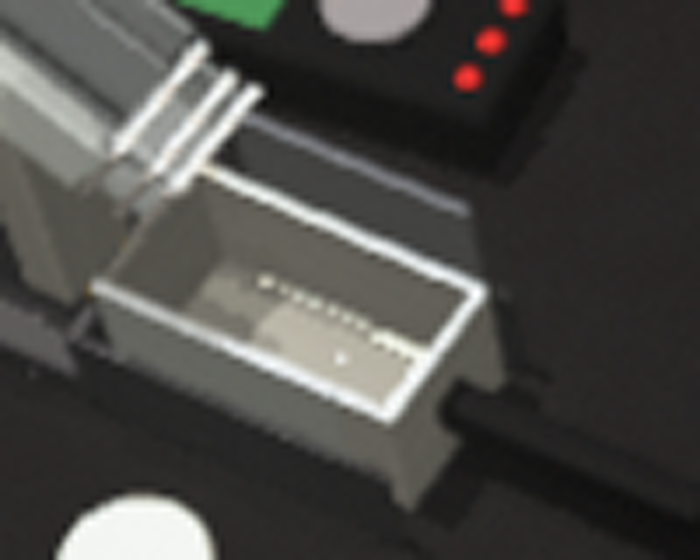

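Request:
arm_command --plan '[-0.8,-3,5,0,0,-1,-3,5,0,0,-1.1,-4.4,4,0,0,-1.1,-5.3,2,0,0,-1.1,-5.3,0,0,0,-1.1,-5.3,0,0,0,-1.1,-5.3,0,0,0,-1,-5.3,0,0,0,0,0,0,0,0]'

```text
time_s: 14.42
tcp_pos: [0.4428, -0.3295, 0.2944]
orientation: [-0.0, -0.698, 0.716, -0.0]
ft_force: [0.1, -0.3, 0.1]
gripper_width: 0.007
```

Run:
```python
from h import *
st()
P=cloud("top",np.load("top4.npz")["d"])
q=P[192:217,396:488].reshape(-1,3);q=q[(q[:,2]>.1)&(q[:,2]<.3)]
for y in np.arange(-.25,-.43,-.02):
    s=q[np.abs(q[:,1]-y)<.01]; print(round(y,2),np.percentile(s[:,2],95).round(3),np.percentile(s[:,0],[1,99]).round(3))
```

```text
t14.43 tcp [ 0.4428 -0.3295  0.2944] yaw_y -1.4 tz [-0. -0. -1.] F [ 0.1 -0.3  0.1] w0.007 j [-0.35  0.22 -0.05  0.   -1.3   0.32]
-0.25 0.152 [0.502 0.552]
-0.27 0.162 [0.501 0.554]
-0.29 0.175 [0.5   0.556]
-0.31 0.187 [0.499 0.555]
-0.33 0.2 [0.498 0.555]
-0.35 0.213 [0.497 0.552]
-0.37 0.225 [0.496 0.551]
-0.39 0.235 [0.495 0.549]
-0.41 0.224 [0.495 0.55 ]
```

Request:
arm_command --plan '[-0.3,0,-4.5,0,0,0,0,-4.5,0,0,0,0,-3.4,0,0,0,0,0,0,0]'

```text
time_s: 14.92
tcp_pos: [0.4397, -0.3252, 0.1684]
orientation: [-0.001, -0.7, 0.714, 0.003]
ft_force: [-1.1, -0.3, -0.7]
gripper_width: 0.004
```

Request:
arm_command --plan '[1.5,0,0,0,0,1.5,0,0,0,0,0,0,0,0,0]'

```text
time_s: 15.3
tcp_pos: [0.4736, -0.3266, 0.1714]
orientation: [0.001, -0.7, 0.714, -0.001]
ft_force: [-0.1, 0.2, 0.1]
gripper_width: 0.002
```

Request:
arm_command --plan '[0.4,0,0,0,0,0.4,0,0,0,0,0,0,0,0,0]'

```text
time_s: 15.68
tcp_pos: [0.4796, -0.3265, 0.1703]
orientation: [0.0, -0.7, 0.714, -0.0]
ft_force: [-1.1, -0.1, -0.5]
gripper_width: 0.005
```

Request:
arm_command --plan '[0.3,0,0,0,0,0.3,0,0,0,0,0,0,0,0,0]'

```text
time_s: 16.05
tcp_pos: [0.4856, -0.3265, 0.1703]
orientation: [-0.0, -0.7, 0.714, 0.0]
ft_force: [-0.2, 0.1, 0.5]
gripper_width: -0.002
```

```bash
cat > look.py <<'E'
from h import *
import sys
k=sys.argv[1]; st()
o=[]
im,d=cams.grab_frame("scene"); o.append(cv2.resize(im[110:230,90:240],(400,320),interpolation=cv2.INTER_CUBIC))
im,d=cams.grab_frame("top"); o.append(cv2.resize(im[165:285,340:490],(400,320),interpolation=cv2.INTER_CUBIC))
cv2.imwrite(f"pics/l{k}.png",np.hstack(o)[:,:,::-1])
E
python3 look.py 1
```

```text
t16.05 tcp [ 0.4856 -0.3265  0.1703] yaw_y -1.1 tz [-0.  0. -1.] F [-0.2  0.1  0.5] w-0.002 j [-0.32  0.36 -0.17 -0.   -1.04  0.3 ]
```

View pics/l1.png

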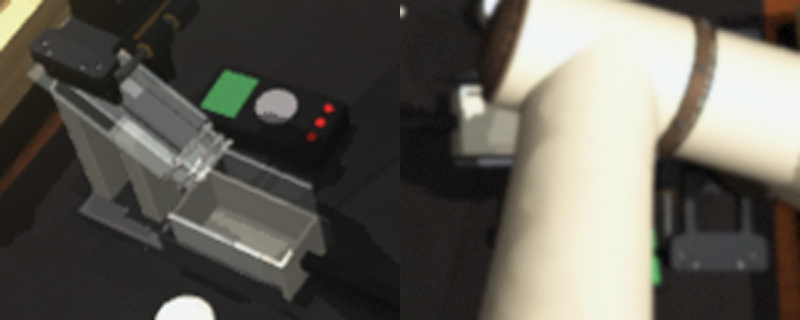

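Request:
arm_command --plan '[0.4,0,0,0,0,0,0,0,0,0]'

```text
time_s: 16.4
tcp_pos: [0.4887, -0.3265, 0.1702]
orientation: [-0.001, -0.7, 0.714, 0.001]
ft_force: [-3.6, -0.3, 1.7]
gripper_width: 0.006
```

Request:
arm_command --plan '[0.4,0,0,0,0,0,0,0,0,0]'

```text
time_s: 16.65
tcp_pos: [0.4931, -0.3265, 0.1702]
orientation: [-0.0, -0.7, 0.714, 0.001]
ft_force: [-4.1, -0.4, 1.2]
gripper_width: 0.002
```

Request:
arm_command --plan '[0.4,0,0,0,0,0,0,0,0,0]'

```text
time_s: 16.9
tcp_pos: [0.4973, -0.3266, 0.1702]
orientation: [-0.0, -0.7, 0.714, 0.0]
ft_force: [-3.6, -1.6, 0.5]
gripper_width: 0.006
```

```bash
python3 look.py 2
```

```text
t16.90 tcp [ 0.4973 -0.3266  0.1702] yaw_y -1.1 tz [-0.001  0.    -1.   ] F [-3.6 -1.6  0.5] w0.006 j [-0.31  0.38 -0.14  0.   -1.05  0.29]
```

View pics/l2.png

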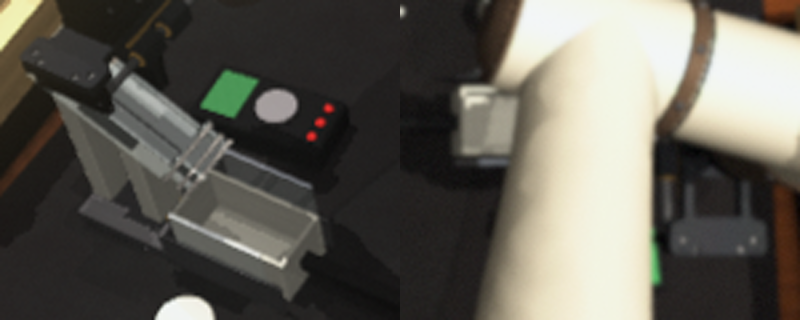

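Request:
arm_command --plan '[0.3,0,0,0,0,0,0,0,0,0]'

```text
time_s: 17.25
tcp_pos: [0.5002, -0.3266, 0.1702]
orientation: [-0.0, -0.7, 0.714, 0.0]
ft_force: [-4.5, -1.2, 0.9]
gripper_width: 0.001
```

```bash
python3 look.py 3
```

```text
t17.25 tcp [ 0.5002 -0.3266  0.1702] yaw_y -1.1 tz [-0.001  0.    -1.   ] F [-4.5 -1.2  0.9] w0.001 j [-0.31  0.38 -0.14  0.   -1.05  0.29]
```

View pics/l3.png

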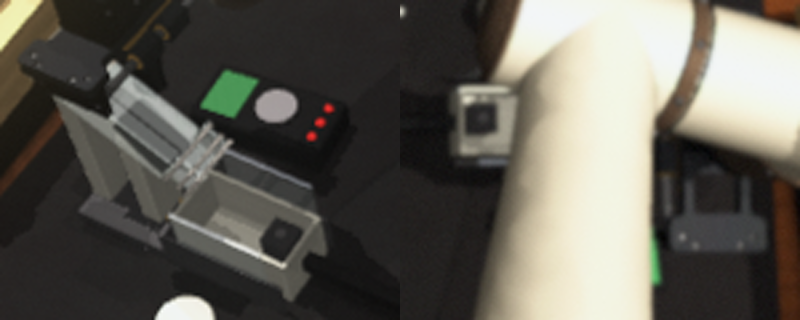

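Request:
arm_command --plan '[-1.5,0,0,0,0,-3,0,0,0,0,-1,0,4,0,0,0,0,5,0,0,0,3,4,0,0,0,6,0,0,0,0,6,0,0,0,0,6,0,0,0,0,3,0,0,0]'

```text
time_s: 18.48
tcp_pos: [0.4461, -0.0836, 0.3013]
orientation: [0.003, -0.701, 0.713, -0.001]
ft_force: [-0.5, -0.1, 0.4]
gripper_width: 0.009
```

```bash
python3 look.py 4
```

```text
t18.48 tcp [ 0.4461 -0.0836  0.3013] yaw_y -0.9 tz [ 0.006  0.002 -1.   ] F [-0.5 -0.1  0.4] w0.009 j [ 0.17  0.03 -0.25 -0.   -1.28 -0.19]
```

View pics/l4.png

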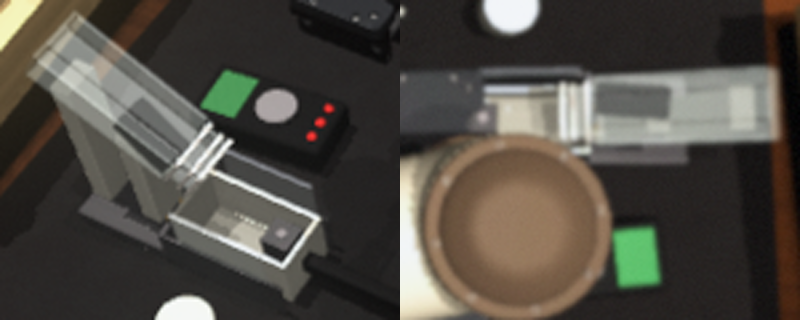

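Request:
arm_command --plan '[2.7,-4,0,0,0,2.7,-4,0,0,0,2.7,-4,0,0,0,2.7,-4,0,0,0,2.7,-4,0,0,0,2.6,-4.2,0,0,0,0,0,-4,0,0,0,0,-5,0,0,0,0,-4.1,0,0,0,0,0,0,0]'

```text
time_s: 19.82
tcp_pos: [0.6046, -0.3286, 0.1654]
orientation: [-0.001, -0.7, 0.714, 0.003]
ft_force: [0.1, 0.4, 0.4]
gripper_width: 0.001
```

```bash
python3 -c "
from h import *
st()"
```

```text
t19.82 tcp [ 0.6046 -0.3286  0.1654] yaw_y -1.2 tz [-0.006  0.003 -1.   ] F [0.1 0.4 0.4] w0.001 j [-0.26  0.53  0.11 -0.   -1.15  0.24]
```

Request:
arm_command --plan '[-1.5,0,0,0,0,-1.5,0,0,0,0,0,0,0,0,0]'

```text
time_s: 20.2
tcp_pos: [0.5763, -0.3291, 0.1717]
orientation: [0.001, -0.7, 0.714, -0.002]
ft_force: [0.3, -0.7, 0.2]
gripper_width: 0.007
```

Request:
arm_command --plan '[-0.5,0,0,0,0,-0.3,0,0,0,0,0,0,0,0,0]'

```text
time_s: 20.58
tcp_pos: [0.5684, -0.3285, 0.1694]
orientation: [-0.0, -0.7, 0.714, -0.0]
ft_force: [0.6, -0.3, 1.2]
gripper_width: 0.005
```

Request:
arm_command --plan '[-0.4,0,0,0,0,0,0,0,0,0]'

```text
time_s: 20.82
tcp_pos: [0.565, -0.3285, 0.1695]
orientation: [0.0, -0.7, 0.714, -0.001]
ft_force: [1.5, 0.2, -0.2]
gripper_width: 0.007
```

Request:
arm_command --plan '[-0.4,0,0,0,0,-0.4,0,0,0,0,0,0,0,0,0]'

```text
time_s: 21.2
tcp_pos: [0.5567, -0.3285, 0.1695]
orientation: [0.0, -0.7, 0.714, -0.0]
ft_force: [3.5, 0.8, -0.6]
gripper_width: 0.003
```

Request:
arm_command --plan '[-0.3,0,0,0,0,0,0,0,0,0,0,0,0,0,0]'

```text
time_s: 21.58
tcp_pos: [0.5537, -0.3285, 0.1694]
orientation: [0.0, -0.7, 0.714, -0.0]
ft_force: [4.5, 1.0, -0.4]
gripper_width: 0.006
```

```bash
python3 look.py 5
```

```text
t21.57 tcp [ 0.5537 -0.3285  0.1694] yaw_y -1.1 tz [ 0.001 -0.    -1.   ] F [ 4.5  1.  -0.4] w0.006 j [-0.28  0.45 -0.02 -0.   -1.1   0.27]
```

View pics/l5.png

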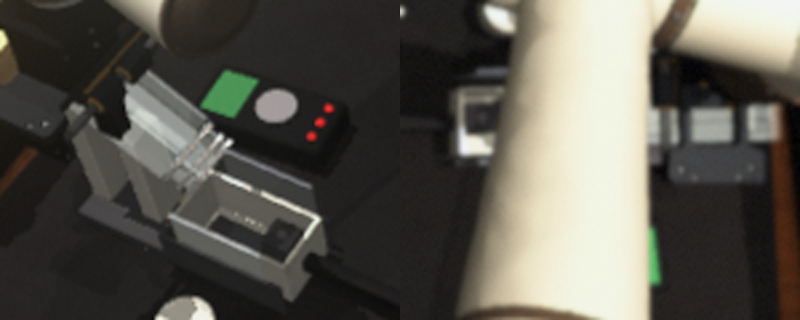

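Request:
arm_command --plan '[1.5,0,0,0,0,3,0,0,0,0,1,0,4,0,0,0,0,5,0,0,0,3,4,0,0,0,6,0,0,0,0,6,0,0,0,0,6,0,0,0,0,6,0,0,0,0,6,0,0,0]'

```text
time_s: 22.92
tcp_pos: [0.6073, 0.0025, 0.299]
orientation: [-0.002, -0.7, 0.714, 0.001]
ft_force: [0.7, -0.2, 0.1]
gripper_width: 0.005
```

```bash
python3 look.py 6
python3 - <<'E'
from h import *
im,d=cams.grab_frame("top");P=cloud("top",d)
c=im[185:240,350:430];cv2.imwrite("pics/t6.png",cv2.resize(c[:,:,::-1],None,fx=8,fy=8,interpolation=cv2.INTER_CUBIC)); cv2.imwrite("pics/top6.png",im[:,:,::-1])
im,d=cams.grab_frame("scene"); cv2.imwrite("pics/s6.png",cv2.resize(im[150:230,140:240,::-1],None,fx=7,fy=7,interpolation=cv2.INTER_CUBIC))
E
```

```text
t22.93 tcp [0.6073 0.0025 0.299 ] yaw_y -1.2 tz [-0.004 -0.002 -1.   ] F [ 0.7 -0.2  0.1] w0.005 j [ 0.27  0.32  0.1   0.   -1.35 -0.29]
```

View pics/l6.png

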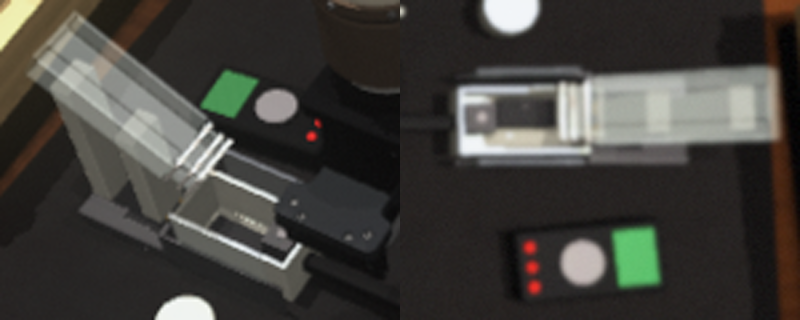

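View pics/t6.png

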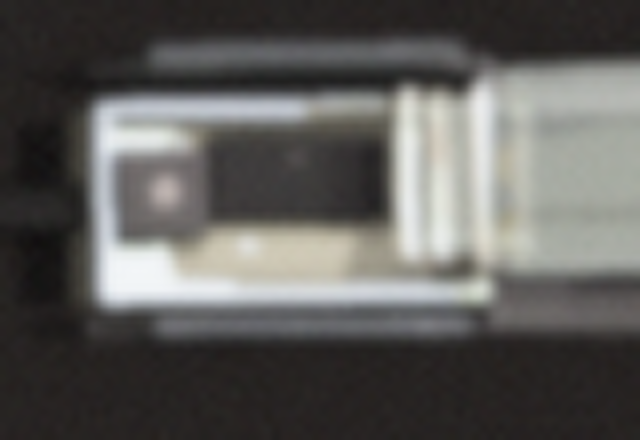

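View pics/s6.png

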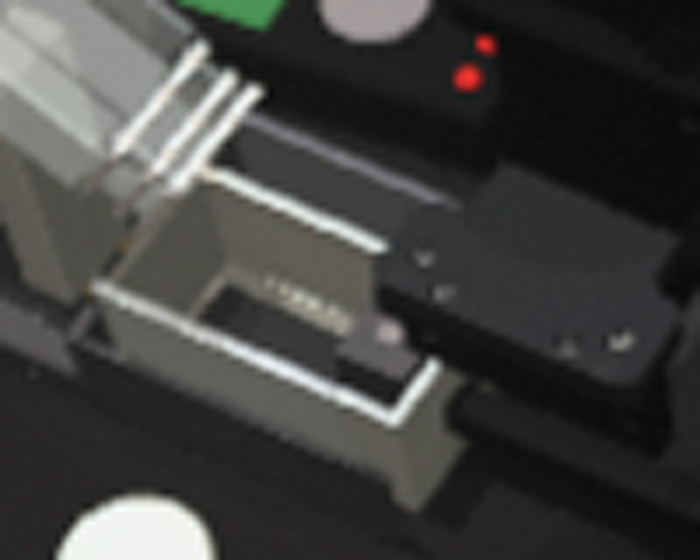

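View pics/top6.png

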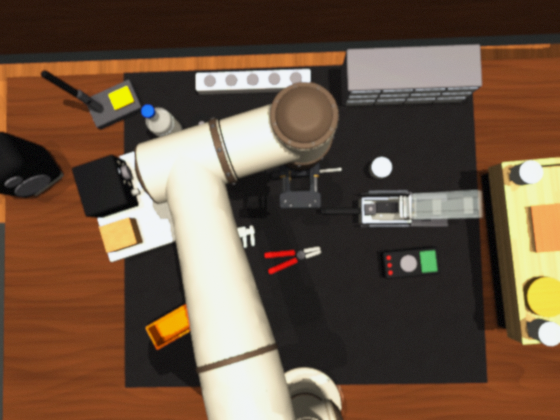

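```bash
python3 -c "
from h import *
print(atz('top',(361.9,185+97/8),.06),atz('top',(361.9,185+305/8),.06)); st(); print(job.sign_off())"
```

```text
[ 0.55876045 -0.16818548  0.06      ] [ 0.48943304 -0.16576099  0.06      ]
t23.12 tcp [0.6078 0.0021 0.2989] yaw_y -1.0 tz [-0.003 -0.002 -1.   ] F [-0.2  0.8  0.1] w0.005 j [ 0.27  0.32  0.1   0.   -1.35 -0.29]
the job is handed in; nothing more can be done
None
```

Both pillars are in the catch tray, and the tray stands home under the mouth. I handed the job in at about 23 s; no verdict was reported.

**What I did:**
- I drew the silver tray out from under the riser by its pocket, carried it over and set it down in front of the stand. Then I pushed it in by the handle until it hit a firm stop.
- I tapped the −y side wall first, because the front pillar hung there, and then the +y wall. Each went in about 12 mm at 4–5 N, and each pillar dropped.

**Last checks:**
- **Pillars:** the final images show an empty bottle and both pillars in the pocket, one standing at the handle end and one lying.
- **Tray:** it did not shift noticeably when the pillars fell, and the handle points to the front.
- **Other things:** the bystanders visible in the last picture were in place. The spool was hidden by the arm. The gripper was clear, with about 0 N on it.

**One disagreement:** the two estimates of the stand's origin differ. The tops of the cheeks put the pocket about 13 mm short of it. The firm stop and the network's stand point put it within about 4 mm. Both are inside the 22 mm limit.

**Hardest push:** while checking that the tray was against the stop, I pressed on the handle end with about 55 N at the wrist. That force went through the tray and not from the fingers onto the stand.

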